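# Pack the jammed tea discs down their tube

### The arm

A 7-joint arm with a two-finger parallel gripper is mounted at the origin on a cart in front of the work surface, level with it; the furniture and walls round the work are solid. World frame = base frame: x ahead of the robot, y to its left, z up, the work surface at z = 0. Lengths are in m, angles in rad, forces in N, time in s.
With the tool pointing down it reaches from about 0.425 to 1.025 m from the base axis. Payload 9.4 kg.
Tool frame: the origin (TCP) lies midway between the tips of the shut fingers; the grasp point (between the pads) lies 19 mm behind it; z points along the fingers, y is the line along which they close (so a half turn about z gives the same grasp; the last joint's range is limited). The gripper opens to 93 mm and grips with 3 to 60 N. Pads are 15 mm wide; open, the fingers measure 128 mm over their backs; the gripper's body (75 mm by 188 mm) begins 65 mm behind the grasp point.
Start: joints at [1.045, 0.599, -0.003, 1.599, 0.002, 0.943, -0.08], TCP at [0.315, -0.653, 0.219] pointing down, gripper open.
Joint ranges: [-2.57, 2.57], [-0.35, 1.97], [-1.29, 1.29], [0.11, 2.56], [-1.05, 4.19], [0.11, 1.86], [-2.63, 2.63]. Speed limits (rad/s): [2.22, 2.22, 3.01, 3.01, 3.14, 3.14, 3.14].

### API

Orientations are given as a 3x3 rotation matrix whose columns are the frame's x, y, z axes.
In Python, from cell import get_state, capture, camera_info, job_done gives the robot as it stands.
- The arm moves only by the tool play_rows, never from a script. Its argument "plan" is a list that holds one entry, the list of rows, each a list of 5 numbers: the gripper's target within -1 to 1 (shut at 1, half-way at 0, fully open at -1), then the shift along the tool's x, y, z in m, then the turn about the tool's z in rad. A call has 1 to 8 rows; each row shifts and turns the commanded pose from where the row before left it, along the tool's axes as they then stand; what a row does not reach is not made up. A row lasts 1/12 s, in which the tool goes at most 41.7 mm and 7.16 degrees, less where a joint would pass 70% of its speed; a pose out of reach is approached as far as the arm can. A call with a gripper value outside its range is refused whole. The fingers move at their own pace and stop on an object; "force" is the grip in N (left out, the last holds). Time passes only in rows, so rows that do not move let the fingers close. It gives the time, the measured TCP pose, the force, the opening and the grip force at its end, in the units of the state.
- get_state(): the state, without advancing time (a new reading comes with each control period).
- capture(name): name is "scene" or "top" or "wrist"; returns the picture (384x512x3 uint8, red, green, blue); there is no depth.
- camera_info(name): a dict with "mtx" (3x3 intrinsics, pixels), "k1" (the pictures are not rectified: a ray, as slopes to the right and down, at radius r is drawn at 1 + k1 r^2 times it, then the intrinsics apply), "T" (4x4, takes a point from camera to world coordinates). Camera axes: x right, y up, looking along -z (the intrinsics and any distortion apply to the point x, -y, -z); pixel columns grow to the right and rows downward; lengths in m; the calibration is good to about 2 mm. A picture is of the moment at which its call begins: read the wrist's pose just before it. camera_info takes no time and is no camera call; for the wrist camera it gives the pose at the moment of the call.
- job_done(): hands the job in; it is judged then, once.
The state is a dict: "time": time; "q": joint angles; "dq": joint speeds; "joint_torque": joint torques, N m; "eef_pos": TCP position; "eef_rot": TCP orientation; "ft_force": force on the tool from outside, world axes, zero at the start; "ft_torque": the same for the moment, N m; "grip_width": finger opening in m; "gripper_force": force on a finger pad.
Only numpy, scipy, OpenCV 4.12 (cv2) and the standard library are available. Lean on these libraries where they do the work, as an engineer would, in place of code of your own. Each camera call takes 0.05 s, during which the arm holds its last target. There are 200 camera calls.

### The job

The upper pressed-tea discs have jammed partway down the clear storage tube. Pick up the wooden tamper whose foot fits the tube, push the discs down with it until they bottom out firmly on the discs below, then let go and leave that tamper standing in the tube. Leave the other tamper where it stands.

Things in the scene. Friction and masses are not known exactly. Their poses are not given: they have to be found in the camera images.
- slim_tamper: Wooden tamper that fits the tube: a rod standing loose and upright on the worktop, 190 mm tall, about 0.11 kg. Round foot 30 mm in diameter, 22 mm high; above it a plain round handle 22 mm in diameter, a thin brass ring where they join. Origin: centre of the foot's underside; z up the rod. Grip about 150 mm above the foot (below 110 mm the fingers meet the tube's mouth too soon).
- broad_tamper: The other wooden tamper, standing likewise on the worktop: 130 mm tall, the same 22 mm handle, but a foot 60 mm in diameter, too wide for the tube. Origin: centre of the underside of the foot. Leave it alone.
- tea_tube: Clear upright tube, open on top, fixed on a round wooden base (104 mm in diameter, 12 mm high). Outside diameter 58 mm, bore 50 mm; mouth 145 mm above the origin. Two dark pressed-tea discs lie fixed at its bottom, their top 32 mm above the origin. Origin: centre of the base's underside, on the worktop; z is the tube's axis, up.
- tea_stack (a joint): Travel (m, downward) of the upper three discs, one dark stack 45 mm in diameter and 30 mm high, tight in the bore. Its top is 0.122 m minus this value above the tube's origin. Starts at 0 to 0.025; 0.060 = home on the lower discs (top 62 mm above the tube's origin). Stays where left; about 5 N moves it slowly; at the bottom it stops hard: press there with 10 to 15 N.
Mind the look-alikes: they are no part of the job. Leave any turquoise look-alike of the slim_tamper alone.

How it is judged:
On the way, in this order (a step that is already met when the one before it is completed fails the run):
1. the slim tamper's foot is in the tube's mouth (horizontal distance between slim_tamper and tea_tube below 0.02 m and z of slim_tamper in the frame of tea_tube below 0.139 m), for 0.05 s.
2. the upper discs are at the bottom (within 2 mm) and the slim tamper presses on them with more than 4 N (all of step 1 and value of joint tea_stack above 0.058 m and contact force between slim_tamper and tea_tube above 4 N), for 0.02 s.
At the end, for the whole second after the job is handed in: The upper discs rest on the lower ones (stack within 2 mm of its end); the slim tamper, let go and at rest, stands in the tube on the discs: foot within 20 mm of the tube's axis and no more than 75 mm above the tube's origin, leaning less than 0.4 rad (value of joint tea_stack above 0.058 m and horizontal distance between slim_tamper and tea_tube below 0.02 m and z of slim_tamper in the frame of tea_tube below 0.075 m and angle between slim_tamper's own z axis and vertical below 0.4 rad and linear speed of slim_tamper below 0.03 m/s); the robot touches nothing.
It fails at once if the broad tamper is moved by more than 40 mm (distance of broad_tamper from where it was at the start of the episode above 0.04 m).
It also fails if it takes over 43 s, if anything falls off the work surface, if the arm or the gripper's body presses on something with over 40 N, if the wrist force passes 120 N, or if a joint passes its speed limit or range.

## Working session

There is one attempt and no reset: what is moved stays moved. The work goes in short steps, Python scripts to look and compute and a tool call to move; the robot and the scene stay as the last step left them, time stands still between calls to the robot, and variables do not carry over. Pictures are saved under pics/ and viewed, at most 10 in all, crops included, and the job is handed in when it is done.

Besides the shell and the picture viewer there is one more tool, called as name(argument=value, ...), one argument or row to a line, values as JSON. play_rows: Moves the arm, as the interface text tells. Its arguments: {"type":"object","properties":{"plan":{"type":"array","items":{"type":"array","items":{"type":"array","items":{"type":"number"}}}},"force":{"type":"number"}},"required":["plan"]}

```bash
mkdir -p pics
cat > h.py <<'E'
import numpy as np, cv2
from cell import *
def ray(name,u,v,info=None):
    c=info or camera_info(name); K=np.array(c["mtx"]); T=np.array(c["T"])
    p=cv2.undistortPoints(np.array([[[u,v]]],float),K,np.array([c["k1"],0,0,0.]))[0,0]
    d=T[:3,:3]@np.array([p[0],-p[1],-1]); return T[:3,3],d
def onz(name,u,v,z,info=None):
    o,d=ray(name,u,v,info); return o+d*(z-o[2])/d[2]
def proj(name,P,info=None):
    c=info or camera_info(name); T=np.array(c["T"]); q=T[:3,:3].T@(np.array(P)-T[:3,3])
    x,y=q[0]/-q[2],-q[1]/-q[2]; s=1+c["k1"]*(x*x+y*y); K=np.array(c["mtx"])
    return K[0,0]*x*s+K[0,2],K[1,1]*y*s+K[1,2]
E
python3 - <<'E'
from h import *
a=capture("scene");b=capture("top")
cv2.imwrite("pics/s.png",a[:,:,::-1]);cv2.imwrite("pics/t.png",b[:,:,::-1])
for n in("scene","top"):
    c=camera_info(n);print(n,np.round(c["T"],3).tolist(),np.round(c["mtx"],1).tolist(),c["k1"])
s=get_state();print(s["time"],s["eef_pos"],np.round(s["eef_rot"],3).tolist())
E
```

```text
scene [[-0.734, 0.427, -0.528, 0.017], [-0.679, -0.464, 0.569, 0.597], [-0.002, 0.776, 0.631, 0.648], [0.0, 0.0, 0.0, 1.0]] [[465.6, 0.0, 256.8], [0.0, 465.6, 193.1], [0.0, 0.0, 1.0]] 0.005555313356168102
top [[-0.016, 0.997, -0.069, 0.456], [-1.0, -0.017, -0.018, 0.061], [-0.019, 0.069, 0.997, 0.934], [0.0, 0.0, 0.0, 1.0]] [[369.8, 0.0, 259.3], [0.0, 369.8, 197.8], [0.0, 0.0, 1.0]] -0.05098359349791852
0.1 [ 0.31437804 -0.65282372  0.21785309] [[0.901, 0.434, -0.001], [0.434, -0.901, 0.001], [-0.0, -0.001, -1.0]]
```

View pics/s.png

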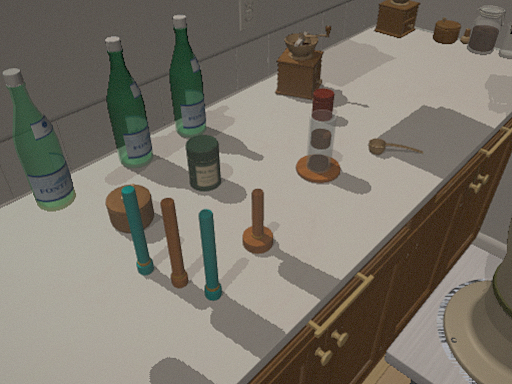

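View pics/t.png

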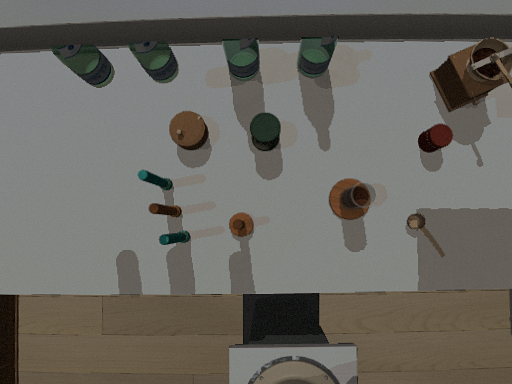

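The scene view shows four things that could be taken for the slim tamper: the wooden slim rod (foot at 179,282), turquoise rods (145,268) and (213,293), and the broad tamper (258,240). By the description I choose the wooden slim rod. The tube stands at (318,170). In the top view the slim rod is at (154–180, 210) and the tube's base at (349,199).

Run:
```python
from h import *
a=cv2.imread("pics/s.png");b=cv2.imread("pics/t.png")
cv2.imwrite("pics/c.png",cv2.resize(a[170:310,90:290],None,fx=4,fy=4,interpolation=cv2.INTER_CUBIC))
for n,im in(("scene",a),("top",b)):
    h=cv2.cvtColor(im,cv2.COLOR_BGR2HSV)
    for col,lo,hi in(("wood",(3,110,50),(18,255,255)),("turq",(80,110,40),(100,255,255))):
        m=cv2.inRange(h,lo,hi)
        m=cv2.morphologyEx(m,cv2.MORPH_CLOSE,np.ones((3,3)))
        k,l,st,ce=cv2.connectedComponentsWithStats(m)
        for i in range(1,k):
            if st[i,4]<80 or (n=="top" and st[i,1]>270) or (n=="scene" and ce[i,0]>345): continue
            ys,xs=np.where(l==i);P=np.c_[xs,ys].astype(float);c=P.mean(0);w,V=np.linalg.eigh(np.cov((P-c).T));d=V[:,1];t=(P-c)@d
            e=[c+d*t.min(),c+d*t.max()]
            print(n,col,st[i].tolist(),ce[i].round(1),[x.round(1).tolist() for x in e],[onz(n,*x,z)[:2].round(3).tolist() for x in e for z in(0,.19)], "ctr z.012",onz(n,*ce[i],.012)[:2].round(3))
```

```text
scene wood [276, 34, 58, 77, 2133] [302.7  78.1] [[276.4, 44.5], [329.0, 111.6]] [[1.089, -0.665], [0.775, -0.295], [0.657, -0.392], [0.47, -0.103]] ctr z.012 [ 0.83  -0.491]
scene wood [296, 156, 44, 27, 580] [317.3 171.2] [[338.9, 173.2], [295.7, 169.1]] [[0.469, -0.171], [0.336, 0.054], [0.553, -0.116], [0.396, 0.093]] ctr z.012 [ 0.502 -0.13 ]
scene wood [133, 184, 18, 26, 252] [141.8 195.7] [[138.7, 182.6], [144.7, 207.9]] [[0.783, 0.166], [0.559, 0.292], [0.701, 0.21], [0.501, 0.323]] ctr z.012 [0.726 0.197]
scene wood [106, 186, 24, 46, 475] [116.6 206.6] [[111.8, 188.7], [123.3, 231.7]] [[0.809, 0.22], [0.577, 0.33], [0.674, 0.283], [0.481, 0.375]] ctr z.012 [0.735 0.254]
scene wood [243, 189, 30, 64, 1046] [257.4 227.7] [[257.2, 189.0], [257.6, 252.0]] [[0.569, 0.001], [0.407, 0.175], [0.438, 0.142], [0.314, 0.275]] ctr z.012 [0.475 0.102]
scene wood [161, 198, 27, 90, 1115] [173.6 243.3] [[166.2, 198.0], [180.7, 287.0]] [[0.694, 0.158], [0.496, 0.287], [0.48, 0.297], [0.344, 0.384]] ctr z.012 [0.564 0.242]
scene turq [122, 186, 31, 89, 935] [135.6 227.3] [[126.6, 185.9], [1
[... 765 characters left out ...]
012 [0.701 0.259]
top wood [427, 124, 26, 22, 383] [440.6 134.5] [[450.8, 139.2], [429.2, 129.3]] [[0.663, -0.418], [0.621, -0.321], [0.69, -0.363], [0.642, -0.277]] ctr z.012 [ 0.673 -0.386]
top wood [329, 179, 41, 40, 851] [347.3 200. ] [[335.7, 183.7], [359.4, 216.9]] [[0.553, -0.117], [0.533, -0.081], [0.468, -0.174], [0.466, -0.126]] ctr z.012 [ 0.511 -0.142]
top wood [229, 213, 24, 24, 419] [240.6 224.2] [[251.5, 220.6], [229.9, 227.8]] [[0.463, 0.098], [0.462, 0.091], [0.446, 0.153], [0.448, 0.134]] ctr z.012 [0.455 0.125]
top turq [160, 234, 14, 11, 86] [164.7 238.7] [[171.8, 232.6], [160.4, 242.4]] [[0.436, 0.301], [0.44, 0.252], [0.411, 0.33], [0.42, 0.275]] ctr z.012 [0.421 0.316]
```

View pics/c.png

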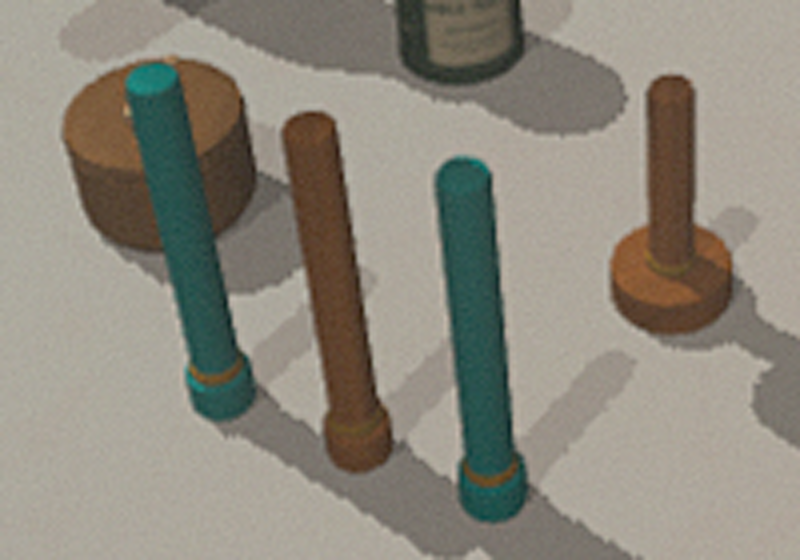

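The close crop confirms the choice: a plain wooden rod with a brass ring and narrow foot, top face centre at scene px (167,200). It stands between two turquoise rods.

Run:
```python
from h import *
def tri(p,q):
    (o,d),(r,e)=ray("scene",*p),ray("top",*q)
    d/=np.linalg.norm(d);e/=np.linalg.norm(e)
    s=np.linalg.lstsq(np.c_[d,-e],r-o,rcond=None)[0]
    A,B=o+d*s[0],r+e*s[1]; return ((A+B)/2).round(4),np.linalg.norm(A-B).round(4)
for n,p,q in(("slim",(167.2,200.2),(153.5,208.5)),("tq1",(127.7,189.2),(144,175)),("tq2",(205.7,212.2),(164.7,239)),("broad",(257,190),(238.5,224.5))):
    z=.13 if n=="broad" else .19
    print(n,tri(p,q),onz("scene",*p,z).round(4),onz("top",*q,z).round(4))
print("tube",onz("top",349.3,199,.012),onz("scene",317.7,168.5,.012))
print("wrist",np.round(camera_info("wrist")["T"],3).tolist())
P=onz("scene",167.2,200.2,.19)
print("foot check slim",proj("scene",[P[0],P[1],0]),proj("top",[P[0],P[1],0.0]))
```

```text
slim (array([0.4893, 0.2894, 0.1908]), np.float64(0.0)) [0.4902 0.2889 0.19  ] [0.4893 0.2897 0.19  ]
tq1 (array([0.5595, 0.3117, 0.1872]), np.float64(0.0024)) [0.5574 0.314  0.19  ] [0.5583 0.3098 0.19  ]
tq2 (array([0.4272, 0.2669, 0.1888]), np.float64(0.0002)) [0.4261 0.2677 0.19  ] [0.4273 0.2666 0.19  ]
broad (array([0.4552, 0.1222, 0.1306]), np.float64(0.0025)) [0.4567 0.1224 0.13  ] [0.4542 0.1214 0.13  ]
tube [ 0.51293783 -0.14715625  0.012     ] [ 0.50734158 -0.13920941  0.012     ]
wrist [[0.434, 0.859, 0.272, 0.39], [-0.901, 0.414, 0.128, -0.617], [-0.003, -0.301, 0.954, 0.383], [0.0, 0.0, 0.0, 1.0]]
foot check slim (np.float64(180.3170780907467), np.float64(281.53896251212717)) (np.float64(176.48593759137196), np.float64(211.16512617993382))
```

play_rows(
  plan=[
    [[-1, 0, 0, -0.03, 0.12], [-1, 0.034, -0.02, -0.01, 0], [-1, 0.034, -0.02, -0.01, 0], [-1, 0.034, -0.02, -0.01, 0], [-1, 0.034, -0.02, 0, 0], [-1, 0.034, -0.02, 0, 0], [-1, 0.034, -0.02, 0, 0], [-1, 0.03, -0.025, 0, 0]],
  ],
)

```text
time: 0.77
eef_pos: [0.4908, -0.4388, 0.2783]
eef_rot: [[0.946, 0.323, 0.0], [0.323, -0.946, 0.0], [0.0, -0.0, -1.0]]
ft_force: [0.1, -0.5, 0.0]
grip_width: 0.0931
gripper_force: 0.0
```

play_rows(
  plan=[
    [[-1, 0.018, -0.037, 0, 0], [-1, 0.018, -0.037, 0, 0], [-1, 0.018, -0.037, 0, 0], [-1, 0.018, -0.037, 0, 0], [-1, 0.018, -0.037, 0, 0], [-1, 0.018, -0.037, 0, 0], [-1, 0.018, -0.037, 0, 0], [-1, 0.018, -0.037, 0, 0]],
  ],
)

```text
time: 1.43
eef_pos: [0.5295, -0.1118, 0.2785]
eef_rot: [[0.946, 0.323, -0.0], [0.323, -0.946, -0.0], [-0.0, -0.0, -1.0]]
ft_force: [0.7, 1.0, -0.8]
grip_width: 0.0932
gripper_force: 0.0
```

play_rows(
  plan=[
    [[-1, 0.011, -0.038, 0, 0], [-1, 0.011, -0.038, 0, 0], [-1, 0.011, -0.038, 0, 0], [-1, 0.011, -0.038, 0, 0], [-1, 0.011, -0.038, 0, 0], [-1, 0.011, -0.038, 0, 0], [-1, 0.011, -0.038, 0, 0], [-1, 0, 0, 0, 0]],
  ],
)

```text
time: 2.1
eef_pos: [0.5156, 0.1716, 0.2786]
eef_rot: [[0.943, 0.332, -0.0], [0.332, -0.943, 0.004], [0.001, -0.004, -1.0]]
ft_force: [0.1, 0.1, -0.2]
grip_width: 0.0929
gripper_force: 0.0
```

play_rows(
  plan=[
    [[-1, 0.005, -0.039, 0, 0], [-1, 0.005, -0.04, 0, 0], [-1, 0.004, -0.04, 0, 0], [-1, 0, 0, 0, 0], [-1, 0, 0, 0, 0]],
  ],
)

```text
time: 2.52
eef_pos: [0.4905, 0.2823, 0.2781]
eef_rot: [[0.945, 0.328, -0.001], [0.328, -0.945, 0.0], [-0.001, -0.001, -1.0]]
ft_force: [0.5, -0.3, -0.5]
grip_width: 0.0932
gripper_force: 0.0
```

Run:
```python
from h import *
s=get_state();c=camera_info("wrist");w=capture("wrist")
cv2.imwrite("pics/w.png",w[:,:,::-1])
print(s["eef_pos"],np.round(s["eef_rot"],4).tolist(),s["ft_force"])
print("exp top",proj("wrist",[.4895,.289,.19],c),proj("wrist",[.4895,.289,0],c))
m=cv2.inRange(cv2.cvtColor(w,cv2.COLOR_RGB2HSV),(3,110,50),(18,255,255))
k,l,st,ce=cv2.connectedComponentsWithStats(m)
for i in range(1,k):
    if st[i,4]>150: print(st[i].tolist(),ce[i].round(1),onz("wrist",*ce[i],.19,c).round(4))
```

```text
[0.49054737 0.28228446 0.27814666] [[0.9448, 0.3276, -0.001], [0.3276, -0.9448, 0.0003], [-0.0009, -0.0006, -1.0]] [ 0.52108102 -0.3289424  -0.50866824]
exp top (np.float64(253.51449814565382), np.float64(192.45339607371073)) (np.float64(256.7982010109447), np.float64(155.3516816300132))
[304, 0, 70, 63, 3659] [338.4  28.6] [0.6457 0.2686 0.19  ]
[244, 147, 23, 54, 875] [255.3 174. ] [0.5071 0.2931 0.19  ]
[328, 191, 50, 56, 1253] [349.8 213.2] [0.5001 0.1936 0.19  ]
[466, 197, 46, 54, 1263] [485.9 221.6] [0.5378 0.0535 0.19  ]
[23, 202, 121, 60, 1461] [ 79.8 238.3] [0.3832 0.4429 0.19  ]
[34, 249, 35, 13, 153] [ 48.2 256.7] [0.3478 0.4749 0.19  ]
[411, 278, 25, 35, 178] [424.6 290.3] [0.4436 0.0745 0.19  ]
[155, 319, 70, 21, 637] [194.5 327.3] [0.3135 0.301  0.19  ]
[145, 330, 70, 31, 917] [180.6 345.1] [0.2811 0.3099 0.19  ]
[235, 338, 264, 36, 5270] [367.7 358.4] [0.3334 0.0899 0.19  ]
[138, 352, 90, 22, 721] [174.8 364.7] [0.2467 0.3094 0.19  ]
```

View pics/w.png

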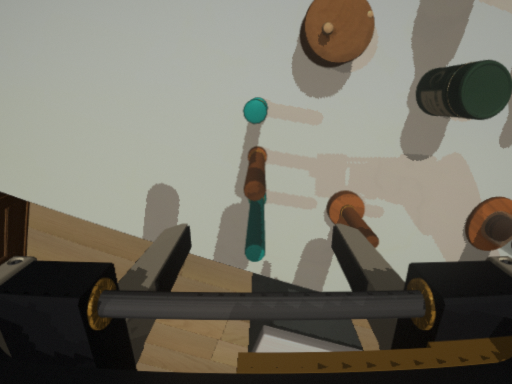

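The wrist view shows the wooden rod's top at about (254,190), where I expected it, with the turquoise rods fore and aft at (256,110) and (256,250), clear of the fingers' closing line. I descend.

play_rows(
  plan=[
    [[-1, 0.001, -0.007, 0, 0.0], [-1, 0, 0, 0.03, 0], [-1, 0, 0, 0.035, 0], [-1, 0, 0, 0.035, 0], [-1, 0, 0, 0.03, 0], [-1, 0, 0, 0.017, 0], [-1, 0, 0, 0, 0], [-1, 0, 0, 0, 0]],
  ],
)

```text
time: 3.23
eef_pos: [0.4906, 0.2858, 0.1312]
eef_rot: [[0.947, 0.321, -0.001], [0.321, -0.947, -0.001], [-0.002, 0.001, -1.0]]
ft_force: [-0.1, -0.6, -0.2]
grip_width: 0.093
gripper_force: 0.0
```

play_rows(
  plan=[
    [[1, 0, 0, 0, 0], [1, 0, 0, 0, 0], [1, 0, 0, 0, 0], [1, 0, 0, 0, 0], [1, 0, 0, 0, 0], [1, 0, 0, 0, 0], [1, 0, 0, 0, 0], [1, 0, 0, 0, 0]],
  ],
  force=50,
)

```text
time: 3.9
eef_pos: [0.4904, 0.287, 0.1317]
eef_rot: [[0.946, 0.323, 0.0], [0.323, -0.946, 0.0], [0.0, 0.0, -1.0]]
ft_force: [-0.3, 0.2, 0.0]
grip_width: 0.0444
gripper_force: 0.0
```

play_rows(
  plan=[
    [[1, 0, 0, 0, 0], [1, 0, 0, 0, 0], [1, 0, 0, 0, 0], [1, 0, 0, 0, 0], [1, 0, 0, 0, 0], [1, 0, 0, 0, 0], [1, 0, 0, 0, 0], [1, 0, 0, 0, 0]],
  ],
)

```text
time: 4.57
eef_pos: [0.4903, 0.2869, 0.1315]
eef_rot: [[0.946, 0.323, -0.0], [0.323, -0.946, -0.0], [-0.0, 0.0, -1.0]]
ft_force: [0.6, -0.2, -0.9]
grip_width: 0.0214
gripper_force: 50.0
```

play_rows(
  plan=[
    [[1, 0, 0, -0.01, 0], [1, 0, 0, -0.025, 0], [1, 0, 0, -0.035, 0], [1, 0, 0, -0.035, 0], [1, 0, 0, -0.035, 0], [1, 0, 0, -0.035, 0], [1, 0, 0, -0.03, 0], [1, 0, 0, -0.005, 0]],
  ],
)

```text
time: 5.23
eef_pos: [0.4918, 0.2881, 0.348]
eef_rot: [[0.946, 0.323, 0.007], [0.323, -0.946, 0.005], [0.008, -0.002, -1.0]]
ft_force: [1.4, 0.3, -1.0]
grip_width: 0.0213
gripper_force: 50.0
```

Run:
```python
from h import *
a=cv2.imread("pics/s.png")[75:190,270:360];b=cv2.imread("pics/t.png")[165:235,315:395]
f=lambda x,k:cv2.resize(x,None,fx=k,fy=k,interpolation=cv2.INTER_CUBIC)
A,B=f(a,4),f(b,5)
C=np.zeros((460,770,3),np.uint8);C[:460,:360]=A;C[:350,370:770]=B
cv2.imwrite("pics/tube.png",C)
s=get_state();print(s["eef_pos"],s["grip_width"],s["ft_force"])
def circ(n,c,z,r):
    return np.array([proj(n,[c[0]+r*np.cos(t),c[1]+r*np.sin(t),z]) for t in np.linspace(0,6.28,60)])
for n,im in(("top",cv2.imread("pics/t.png")),("scene",cv2.imread("pics/s.png"))):
    m=cv2.inRange(cv2.cvtColor(im,cv2.COLOR_BGR2HSV),(3,110,50),(18,255,255))
    x0,y0,x1,y1=(325,175,375,225) if n=="top" else (290,150,345,190)
    q=np.zeros_like(m);q[y0:y1,x0:x1]=m[y0:y1,x0:x1]
    P=cv2.findNonZero(cv2.morphologyEx(q,cv2.MORPH_OPEN,np.ones((3,3))));H=cv2.convexHull(P)[:,0].astype(float)
    W=np.array([onz(n,*h,.012)[:2] for h in H]);
    print(n,"hull->min circle z.012",cv2.minEnclosingCircle(W.astype(np.float32)))
```

```text
[0.49176458 0.28805012 0.34801571] 0.02130517216726223 [ 1.35417082  0.25250539 -1.04567138]
top hull->min circle z.012 ((0.5133702754974365, -0.14737355709075928), 0.05090798810124397)
scene hull->min circle z.012 ((0.5096416473388672, -0.14186543226242065), 0.05398772656917572)
```

View pics/tube.png

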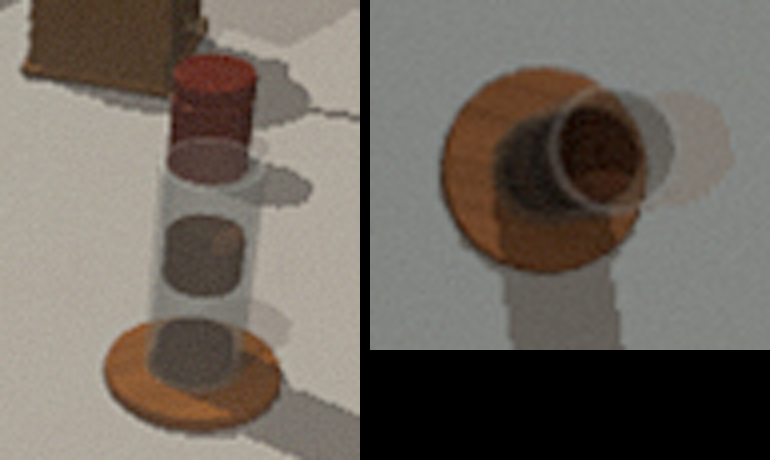

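The crops show the tube's mouth centre at top px (363,194.6) and scene px (323,115), and the jammed stack at scene crop (203,255) partway down.

Run:
```python
from h import *
print(onz("top",363,194.6,.145),onz("scene",323.1,114.9,.145))
for c in((.5115,-.1455),(.5135,-.1475)):
  for n in("top","scene"):
    for z,r in((.145,.029),(.012,.052)):
      P=np.array([proj(n,[c[0]+r*np.cos(t),c[1]+r*np.sin(t),z]) for t in np.linspace(0,6.28,60)])
      o=(315,165,5,370) if n=="top" else (270,75,4,0)
      Q=(P+.4-np.array(o[:2]))*o[2]+[o[3],0]
      print(c,n,z,Q.min(0).round(),Q.max(0).round())
```

```text
[ 0.51362088 -0.14684103  0.145     ] [ 0.51490123 -0.15088753  0.145     ]
(0.5115, -0.1455) top 0.145 [541.  88.] [677. 223.]
(0.5115, -0.1455) top 0.012 [436.  71.] [644. 279.]
(0.5115, -0.1455) scene 0.145 [159. 141.] [268. 195.]
(0.5115, -0.1455) scene 0.012 [104. 318.] [283. 422.]
(0.5135, -0.1475) top 0.145 [546.  83.] [681. 218.]
(0.5135, -0.1475) top 0.012 [440.  67.] [648. 275.]
(0.5135, -0.1475) scene 0.145 [158. 138.] [267. 192.]
(0.5135, -0.1475) scene 0.012 [103. 315.] [283. 419.]
```

play_rows(
  plan=[
    [[1, -0.005, 0.017, 0, 0], [1, -0.009, 0.031, 0, 0], [1, -0.01, 0.035, 0, 0], [1, -0.01, 0.035, 0, 0], [1, -0.01, 0.035, 0, 0], [1, -0.01, 0.035, 0, 0], [1, -0.01, 0.035, 0, 0], [1, -0.01, 0.035, 0, 0]],
  ],
)

```text
time: 5.9
eef_pos: [0.503, 0.0171, 0.3419]
eef_rot: [[0.946, 0.323, 0.0], [0.323, -0.946, 0.0], [0.0, -0.0, -1.0]]
ft_force: [0.6, 0.4, -0.9]
grip_width: 0.0216
gripper_force: 50.0
```

play_rows(
  plan=[
    [[1, -0.01, 0.035, 0, 0], [1, -0.01, 0.035, 0, 0], [1, -0.01, 0.035, 0, 0], [1, -0.009, 0.031, 0, 0], [1, -0.005, 0.018, 0, 0], [1, 0, 0, 0, 0], [1, 0, 0, 0, 0], [1, 0, 0, 0, 0]],
  ],
)

```text
time: 6.57
eef_pos: [0.5116, -0.1401, 0.3416]
eef_rot: [[0.946, 0.324, -0.0], [0.324, -0.946, 0.001], [-0.0, -0.001, -1.0]]
ft_force: [-0.6, 0.4, -1.1]
grip_width: 0.0213
gripper_force: 50.0
```

Run:
```python
from h import *
s=get_state();print(s["time"],s["eef_pos"],np.round(s["eef_rot"],4).tolist(),s["ft_force"],s["grip_width"])
D=np.r_[.513,-.147,s["eef_pos"][2]]-s["eef_pos"];print("tool shift",s["eef_rot"].T@D if hasattr(s["eef_rot"],"T") else np.array(s["eef_rot"]).T@D)
a=capture("scene")[30:230,250:400,::-1];w=capture("wrist")[:,:,::-1]
C=np.zeros((400,800,3),np.uint8);C[:,:300]=cv2.resize(a,None,fx=2,fy=2,interpolation=cv2.INTER_CUBIC);C[:384,300:]=w[:,6:506]
cv2.imwrite("pics/m.png",C)
c=s["eef_pos"]
print("foot expected px",[proj("scene",[c[0],c[1],z]) for z in (c[2]-.131,c[2]-.109)])
```

```text
6.5667 [ 0.51156308 -0.14008518  0.34157287] [[0.9462, 0.3237, -0.0003], [0.3237, -0.9462, 0.0006], [-0.0001, -0.0007, -1.0]] [-0.57360055  0.35228085 -1.14193152] 0.021307625105570695
tool shift [-8.78492541e-04  7.00768866e-03 -4.79816875e-06]
foot expected px [(np.float64(324.06762371109716), np.float64(89.21439540049253)), (np.float64(325.03566666194587), np.float64(79.24120310243234))]
```

View pics/m.png

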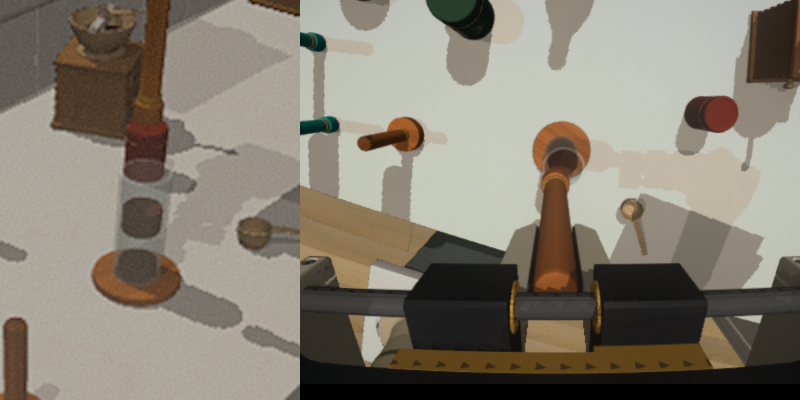

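The picture shows the tamper held upright, with its foot at scene px (323,90) above the tube. In the wrist view the mouth lies a few mm to the right (+y), which matches the computed 7 mm shift.

play_rows(
  plan=[
    [[1, -0.001, 0.007, 0, 0], [1, 0, 0, 0.015, 0], [1, 0, 0, 0.025, 0], [1, 0, 0, 0.015, 0], [1, 0, 0, 0, 0], [1, 0, 0, 0, 0]],
  ],
)

```text
time: 7.17
eef_pos: [0.513, -0.1477, 0.2864]
eef_rot: [[0.946, 0.324, -0.001], [0.324, -0.946, 0.0], [-0.001, -0.001, -1.0]]
ft_force: [0.1, 0.2, -1.7]
grip_width: 0.0212
gripper_force: 50.0
```

Run:
```python
from h import *
s=get_state();c=camera_info("wrist");w=capture("wrist")[:,:,::-1]
print(s["eef_pos"],s["ft_force"])
C=cv2.resize(w[80:280,160:360],None,fx=3,fy=3,interpolation=cv2.INTER_CUBIC)
for p in [(.513,-.147,.145)]+[(.513+.029*np.cos(t),-.147+.029*np.sin(t),.145) for t in np.linspace(0,6.28,24)]:
    u=(np.array(proj("wrist",p,c))-[160,80])*3;cv2.circle(C,tuple(int(v) for v in u),2,(255,0,255),-1)
cv2.imwrite("pics/m2.png",C)
```

```text
[ 0.51297219 -0.14774346  0.2864114 ] [ 0.06181208  0.20920933 -1.72004239]
```

View pics/m2.png

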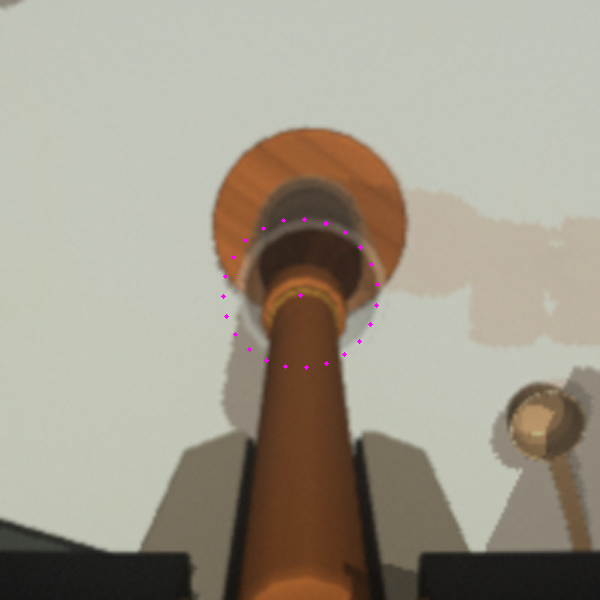

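The real rim (crop centre about 313,287) lies about 3 mm to the right of the foot (306), inside the 10 mm play. I trim that and go in.

play_rows(
  plan=[
    [[1, 0.001, 0.003, 0, 0], [1, 0, 0, 0.01, 0], [1, 0, 0, 0.01, 0], [1, 0, 0, 0.008, 0], [1, 0, 0, 0.005, 0], [1, 0, 0, 0.003, 0], [1, 0, 0, 0, 0], [1, 0, 0, 0, 0]],
  ],
)

```text
time: 7.88
eef_pos: [0.515, -0.1506, 0.2504]
eef_rot: [[0.946, 0.323, -0.0], [0.323, -0.946, 0.0], [-0.0, -0.0, -1.0]]
ft_force: [-0.2, -0.2, -0.6]
grip_width: 0.0217
gripper_force: 50.0
```

play_rows(
  plan=[
    [[1, 0, 0, 0.003, 0], [1, 0, 0, 0.003, 0], [1, 0, 0, 0.003, 0], [1, 0, 0, 0.003, 0], [1, 0, 0, 0.003, 0], [1, 0, 0, 0.003, 0], [1, 0, 0, 0.003, 0], [1, 0, 0, 0.003, 0]],
  ],
)

```text
time: 8.55
eef_pos: [0.5151, -0.1505, 0.2266]
eef_rot: [[0.946, 0.323, 0.0], [0.323, -0.946, -0.0], [0.0, 0.0, -1.0]]
ft_force: [-0.8, 0.5, 3.9]
grip_width: 0.0215
gripper_force: 50.0
```

play_rows(
  plan=[
    [[1, 0, 0, 0.002, 0], [1, 0, 0, 0.002, 0], [1, 0, 0, 0.002, 0], [1, 0, 0, 0.002, 0], [1, 0, 0, 0.002, 0], [1, 0, 0, 0.002, 0], [1, 0, 0, 0.002, 0], [1, 0, 0, 0.002, 0]],
  ],
)

```text
time: 9.22
eef_pos: [0.515, -0.1506, 0.2104]
eef_rot: [[0.946, 0.323, 0.0], [0.323, -0.946, -0.0], [0.0, 0.0, -1.0]]
ft_force: [0.1, -0.4, 2.9]
grip_width: 0.0215
gripper_force: 50.0
```

play_rows(
  plan=[
    [[1, 0, 0, 0.002, 0], [1, 0, 0, 0.002, 0], [1, 0, 0, 0.002, 0], [1, 0, 0, 0.002, 0], [1, 0, 0, 0.001, 0], [1, 0, 0, 0.001, 0], [1, 0, 0, 0, 0]],
  ],
)

```text
time: 9.8
eef_pos: [0.5149, -0.1506, 0.2003]
eef_rot: [[0.946, 0.323, -0.0], [0.323, -0.946, -0.0], [-0.0, -0.0, -1.0]]
ft_force: [1.4, -0.5, -0.9]
grip_width: 0.0214
gripper_force: 50.0
```

play_rows(
  plan=[
    [[1, 0, 0, 0.001, 0], [1, 0, 0, 0.001, 0], [1, 0, 0, 0.001, 0], [1, 0, 0, 0.001, 0], [1, 0, 0, 0.001, 0]],
  ],
)

```text
time: 10.22
eef_pos: [0.515, -0.1506, 0.1955]
eef_rot: [[0.946, 0.323, -0.0], [0.323, -0.946, -0.0], [-0.0, 0.0, -1.0]]
ft_force: [-0.3, -0.2, 3.3]
grip_width: 0.0213
gripper_force: 50.0
```

play_rows(
  plan=[
    [[1, 0, 0, 0.001, 0], [1, 0, 0, 0.001, 0]],
  ],
)

```text
time: 10.38
eef_pos: [0.515, -0.1506, 0.1935]
eef_rot: [[0.946, 0.323, 0.0], [0.323, -0.946, -0.0], [0.0, 0.0, -1.0]]
ft_force: [-0.3, 1.0, 3.2]
grip_width: 0.0216
gripper_force: 50.0
```

play_rows(
  plan=[
    [[1, 0, 0, 0.001, 0], [1, 0, 0, 0.0, 0]],
  ],
)

```text
time: 10.55
eef_pos: [0.515, -0.1506, 0.1925]
eef_rot: [[0.946, 0.323, -0.0], [0.323, -0.946, -0.0], [-0.0, 0.0, -1.0]]
ft_force: [0.9, 0.2, 2.5]
grip_width: 0.0212
gripper_force: 50.0
```

play_rows(
  plan=[
    [[1, 0, 0, 0.001, 0], [1, 0, 0, 0.0, 0]],
  ],
)

```text
time: 10.72
eef_pos: [0.5152, -0.1506, 0.1924]
eef_rot: [[0.946, 0.323, 0.001], [0.323, -0.946, -0.0], [0.001, 0.0, -1.0]]
ft_force: [-2.2, 0.7, 13.0]
grip_width: 0.0212
gripper_force: 50.0
```

play_rows(
  plan=[
    [[1, 0, 0, 0.001, 0], [1, 0, 0, 0.0, 0]],
  ],
)

```text
time: 10.88
eef_pos: [0.5155, -0.1506, 0.1923]
eef_rot: [[0.946, 0.323, 0.002], [0.323, -0.946, -0.0], [0.001, 0.001, -1.0]]
ft_force: [-3.7, 1.0, 23.7]
grip_width: 0.0216
gripper_force: 50.0
```

Bottomed out hard at TCP z 0.192 with over 13 N. I ease off and release.

play_rows(
  plan=[
    [[1, 0, 0, -0.001, 0], [1, 0, 0, -0.001, 0], [1, 0, 0, 0, 0], [-1, 0, 0, 0, 0], [-1, 0, 0, 0, 0], [-1, 0, 0, 0, 0], [-1, 0, 0, 0, 0], [-1, 0, 0, 0, 0]],
  ],
)

```text
time: 11.55
eef_pos: [0.5149, -0.1506, 0.1924]
eef_rot: [[0.946, 0.323, -0.0], [0.323, -0.946, 0.0], [-0.0, -0.0, -1.0]]
ft_force: [0.0, -0.4, 0.4]
grip_width: 0.05
gripper_force: 0.0
```

play_rows(
  plan=[
    [[-1, 0, 0, 0, 0], [-1, 0, 0, 0, 0], [-1, 0, 0, 0, 0], [-1, 0, 0, 0, 0], [-1, 0, 0, 0, 0], [-1, 0, 0, 0, 0]],
  ],
)

```text
time: 12.05
eef_pos: [0.515, -0.1505, 0.1926]
eef_rot: [[0.946, 0.323, 0.0], [0.323, -0.946, -0.0], [0.0, 0.0, -1.0]]
ft_force: [0.2, -0.3, 0.3]
grip_width: 0.0897
gripper_force: 0.0
```

play_rows(
  plan=[
    [[-1, 0, 0, -0.015, 0], [-1, 0, 0, -0.025, 0], [-1, 0, 0, -0.03, 0], [-1, 0, 0, -0.03, 0], [-1, 0, 0, -0.03, 0], [-1, 0, 0, -0.01, 0], [-1, 0, 0, 0, 0], [-1, 0, 0, 0, 0]],
  ],
)

```text
time: 12.72
eef_pos: [0.5148, -0.1505, 0.3323]
eef_rot: [[0.946, 0.323, 0.0], [0.323, -0.946, -0.0], [0.0, 0.0, -1.0]]
ft_force: [-0.3, 0.2, -0.5]
grip_width: 0.0932
gripper_force: 0.0
```

Run:
```python
from h import *
s=get_state();print(s["time"],s["eef_pos"],s["ft_force"],s["grip_width"])
a=capture("scene")[:,:,::-1]
C=np.zeros((400,660,3),np.uint8);C[:,:300]=cv2.resize(a[30:230,250:400],None,fx=2,fy=2,interpolation=cv2.INTER_CUBIC)
C[:270,300:]=cv2.resize(a,(360,270));cv2.imwrite("pics/end.png",C)
```

```text
12.7167 [ 0.5148081  -0.15048471  0.33228606] [-0.33507983  0.16589957 -0.53993456] 0.09316413571807827
```

View pics/end.png

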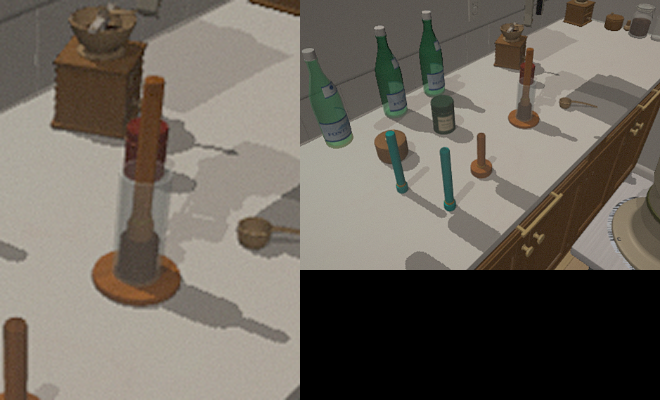

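The tamper stands upright in the tube on the bottomed discs (left crop, 140,235). The broad tamper and both turquoise rods are where they were.

```bash
python3 -c "from cell import *;print(job_done())"
```

```text
the job is handed in; nothing more can be done
None
```

The slim wooden tamper pushed the jammed discs down onto the lower ones, pressing with over 13 N at the bottom (last reading about 24 N, above the 10 to 15 N asked), and I left it standing upright in the tube; the other tampers look unmoved, and I handed the job in at about 13 s but got no verdict back.

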